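# Close up the red tool chest

### The arm

A 6-joint arm with a two-finger parallel gripper is mounted at the origin on the work surface. World frame = base frame: x ahead of the robot, y to its left, z up, the work surface at z = 0. Lengths are in mm, angles in rad, forces in N, time in s.
With the tool pointing down it reaches from about 275 to 1000 mm from the base axis. Payload 8.4 kg.
Tool frame: the origin (TCP) lies between the finger pads; the fingertips stand 22 mm ahead of it and the grasp point (between the pads) lies 3 mm ahead of it; z points along the fingers, y is the line along which they close (so a half turn about z gives the same grasp; the last joint's range is limited). The gripper opens to 85 mm and grips with 20 to 120 N. Pads are 22 mm wide; open, the fingers measure 114 mm over their backs; the gripper's body (76 mm by 85 mm) begins 54 mm behind the grasp point. The pads swing forward as they close: fully open they stand 13 mm farther back than shut.
Start: joints at [-1.168, 0.353, 1.633, -0, 1.155, -0.002], TCP at [246.146, -574.491, 253.281] pointing down, gripper open.
Joint ranges: [-2.63, 2.63], [-0.92, 2.1], [0.06, 2.66], [-1.3, 4.44], [0, 2.69], [-3.02, 3.02]. Speed limits (rad/s): [2.22, 2.22, 2.79, 3.14, 3.14, 3.14].

### API

Orientations are given as [roll, pitch, yaw] about the fixed x, y, z axes, in that order (R = Rz(yaw) Ry(pitch) Rx(roll)).
In Python, from rig import r, grab_frame gives the robot as it stands.
- The arm moves only by the shell command python3 -m inch 'ROWS' [FORCE]. ROWS is JSON, a list of rows, each a list of 7 numbers: the turn, a rotation vector about the tool's x, y, z as a fraction of full scale, then the shift along the tool's x, y, z as a fraction of full scale, then the closure, from 0 (fully open) to 1 (shut). In form: [[rx, ry, rz, dx, dy, dz, fingers], ...]. A call has 1 to 8 rows; each row shifts and turns the commanded pose from where the row before left it, along the tool's axes as they then stand; what a row does not reach is not made up. Full scale, the value 1, is 2.5 cm for a shift and pi rad for a turn. A row lasts 1/12 s, in which the tool goes at most 41.7 mm and 7.16 degrees, less where a joint would pass 70% of its speed; a pose out of reach is approached as far as the arm can. A call with a number of a shift or a turn outside -1 to 1 is refused whole. A call with a gripper value outside its range is refused whole. The fingers move at their own pace and stop on an object; FORCE is the grip in N (left out, the last holds). Time passes only in rows, so rows that do not move let the fingers close. It gives the time, the measured TCP pose, the force, the opening and the grip force at its end, in the units of the state.
- r.sense(): the state, without advancing time (a new reading comes with each control period).
- grab_frame(name): name is "side" or "top" or "wrist"; returns a dict with "pixels" (400x640x3 uint8, red, green, blue), "z_map" (400x640 float32, mm along the optical axis (not along the pixel's ray), 0 where there is no reading), "vertical_fov" (degrees; the focal length in pixels is half the picture's height over the tangent of half this angle, whatever the lens; pixels are square), "cx", "cy" (the principal point, pixels), "dist" ([k1, k2, p1, p2, k3] as OpenCV has them; the pictures are not rectified), "cam_to_world" (4x4, takes a point from camera to world coordinates). Camera axes: x right, y down, z forward; pixel columns grow to the right and rows downward; lengths in mm; the calibration is good to about 2 mm. A picture is of the moment at which its call begins.
- r.sign_off(): hands the job in; it is judged then, once.
The state is a dict: "clock": time; "qpos": joint angles; "qvel": joint speeds; "joint_efforts": joint torques, N m; "eef_pos": TCP position; "tcp_rot": TCP orientation; "contact_force": force on the tool from outside, world axes, zero at the start; "wrist_torque": the same for the moment, N m; "opening": opening from 0.0 (shut) to 1.0 (fully open); "grasp_force": force on a finger pad.
Only numpy, scipy, OpenCV 4.12 (cv2) and the standard library are available. Lean on these libraries where they do the work, as an engineer would, in place of code of your own. Each camera call takes 0.05 s, during which the arm holds its last target. There are 200 camera calls.

### The job

Close up the red tool chest on the garage bench with the fingertips alone: push its two open drawers fully shut, and only then tip the lid forward from behind and press it down until it lies flat on the chest. Push gently, do not slam anything, pick nothing up, and leave the wrench in the chest's tray and everything else on the bench where it is.

Things in the scene. Friction and masses are not known exactly. Their poses are not given: they have to be found in the camera images.
- chest: Red steel tool chest, fixed to the bench: 320 mm wide (its y), 200 mm deep (its x), 150 mm high without the lid. Origin on the bench under its centre; +x of the chest points to its back, so its front faces its own -x, roughly the robot; z up. On top is an open tray: floor 124 mm and rim 150 mm above the bench, walls 8 mm. Its body front is 96 mm ahead of the origin. Below the tray are two small grey drawers side by side, and under those a wide grey front that does not move.
- drawer_left (a joint): How far the drawer on the chest's +y side stands open, in m, 0 = shut (limit 0.10). It slides along the chest's x. Light running: about 1.5 N plus 6 N per m/s; it stays where it is left. It starts 40 to 80 mm open.
- drawer_right (a joint): The same for the drawer on the chest's -y side.
- drawer_left_front (a point): Centre of the outer face of the left drawer's flat front, which is 150 mm wide and 54 mm high (63 to 117 mm above the bench); no handle, only a painted dark slot. Axes as the chest's. When shut this face stands 108 mm ahead of the chest's origin, 12 mm proud of the body, its middle 79 mm to the side of the chest's centre line.
- drawer_right_front (a point): The same for the right drawer.
- lid (a joint): Opening of the chest's lid in rad: 0 = lying flat on the chest, grows as its front edge rises and swings back (limit 1.35). It starts at 0.9 to 1.2. Stiff hinge: the lid stays where it is left, and about 2 to 5 N at its free edge moves it until it meets the rim, which is a hard stop: come down on it slowly.
- lid_hinge (a point): On the hinge line, middle of the lid's width: 100 mm behind the chest's origin and 150 mm above the bench. The lid is a flat red slab, 200 mm from hinge to free edge, 320 mm wide, 12 mm thick; its inner face goes through the hinge line and its outer face is 12 mm from it. No handle.
- lid_edge (a point): Middle of the lid's free edge, on its outer face (the face that is on top when shut and looks back and up when open). The point turns with the lid.
- wrench: Loose steel wrench, about 160 mm long, lying in the tray along the chest's y. To be left there. Origin at its middle underneath.
- jar: Glass jar with brass cap, 64 mm across, 120 mm high, standing to the left and a little ahead of the chest. Bystander; origin at its foot.
- paint_tin: Tin with yellow label, 104 mm across, 120 mm high, standing to the left of the chest. Bystander; origin at its foot.
- spray: White and blue can, 66 mm across, 190 mm high, standing to the right and a little ahead of the chest. Bystander; origin at its foot.
- socket: Steel deep socket standing on end, 28 mm across, 50 mm high, to the right of the chest. Bystander; origin at its foot.
- screwdriver: Screwdriver with orange handle, 200 mm long, lying on the bench just ahead of the drawers. Bystander; origin underneath.
Things that resemble listed ones, but are neither listed nor needed, are in the scene too. What is meant by the wrench is not orange, and is the smaller of those in its own colour.

How it is judged (in metres and radians):
On the way, in this order (a step that is already met when the one before it is completed fails the run):
1. both drawers are shut while the lid is still open (value of joint each of drawer_left, drawer_right below 0.006 m and value of joint lid above 0.3 rad), for 0.2 s.
2. the lid lies flat on the chest, with both drawers shut (value of joint each of drawer_left, drawer_right below 0.006 m and value of joint lid below 0.035 rad), for 0.2 s.
At the end, for the whole second after the job is handed in: Both drawers within 6 mm of shut, the lid within 0.035 rad (7 mm at its free edge) of flat, and the wrench and the five bystanders at rest within 20 mm of where they stood (all of step 2 and distance of each of wrench, jar, spray, socket, paint_tin, screwdriver from where it was at the start of the episode below 0.02 m and linear speed of each of wrench, jar, spray, socket, paint_tin, screwdriver below 0.02 m/s); the robot touches nothing.
It fails at once if a bystander or the wrench was moved 20 mm or more, or picked up (distance of any of wrench, jar, spray, socket, paint_tin, screwdriver from where it was at the start of the episode above 0.02 m).
It fails at once if the chest was pushed roughly (over 80 N) (contact force between any of the fingers, the arm and chest above 80 N).
It fails at once if a drawer was slammed (over 0.4 m/s as it shut) ((value of joint drawer_left below 0.012 m and velocity of joint drawer_left below -0.4 m/s) or (value of joint drawer_right below 0.012 m and velocity of joint drawer_right below -0.4 m/s)).
It fails at once if the lid was slammed (over 2 rad/s as it shut) (value of joint lid below 0.12 rad and velocity of joint lid below -2 rad/s).
It also fails if it takes over 58 s, if anything falls off the work surface, if the arm or the gripper's body presses on something with over 40 N, if the wrist force passes 120 N, or if a joint passes its speed limit or range.

## Working session

There is one attempt and no reset: what is moved stays moved. The work goes in short steps, Python scripts to look and compute and a shell command to move; the robot and the scene stay as the last step left them, time stands still between calls to the robot, and variables do not carry over. Pictures are saved under pics/ and viewed, at most 10 in all, crops included, and the job is handed in when it is done.

```bash
mkdir -p pics; cat > h.py <<'E'
import numpy as np, cv2
from rig import r, grab_frame
def cloud(f):
    h,w=f["z_map"].shape; fl=h/2/np.tan(np.radians(f["vertical_fov"])/2)
    K=np.array([[fl,0,f["cx"]],[0,fl,f["cy"]],[0,0,1.]])
    v,u=np.mgrid[:h,:w]
    n=cv2.undistortPoints(np.stack([u,v],-1).reshape(-1,1,2).astype(float),K,np.array(f["dist"],float)).reshape(h,w,2)
    z=f["z_map"]; P=np.dstack([n[...,0]*z,n[...,1]*z,z]); T=np.array(f["cam_to_world"])
    W=P@T[:3,:3].T+T[:3,3]; W[z==0]=np.nan; return W
E
python3 - <<'E'
from h import *
for n in ("top","side"):
    f=grab_frame(n); cv2.imwrite(f"pics/{n}0.png",f["pixels"][...,::-1]); np.savez(f"{n}0.npz",W=cloud(f),p=f["pixels"])
    print(n,np.round(f["cam_to_world"],2).tolist(),f["vertical_fov"])
print(r.sense())
E
```

```text
top [[0.0, -0.98, 0.18, 370.16], [-1.0, -0.01, -0.01, 75.46], [0.01, -0.18, -0.98, 1283.01], [0.0, 0.0, 0.0, 1.0]] 45.155300786969285
side [[-1.0, -0.05, 0.03, 541.77], [-0.06, 0.87, -0.49, 722.45], [0.0, -0.49, -0.87, 1305.97], [0.0, 0.0, 0.0, 1.0]] 47.00124668392543
{'clock': 0.1, 'qpos': array([-1.16836836e+00,  3.53544721e-01,  1.63405981e+00, -3.69039366e-06,
        1.15522156e+00, -2.37886372e-03]), 'qvel': array([-0.00089323, -0.0009915 , -0.00072276, -0.00046243, -0.00032277,
        0.00132023]), 'joint_efforts': array([ 5.11830945e-05, -6.06354260e+01, -3.42820609e+01, -6.19965272e-05,
        3.95769806e-03,  1.71557701e-05]), 'eef_pos': array([ 246.00306042, -574.10861376,  252.65806699]), 'tcp_rot': array([-3.14035921e+00,  4.40249288e-07,  4.04808318e-01]), 'contact_force': array([ 0.09784353,  0.84207755, -0.34777552]), 'wrist_torque': array([ 0.03707432, -0.01859023, -0.05336027]), 'grasp_force': 0.0, 'opening': 1.0029247077435999}
```

View pics/top0.png

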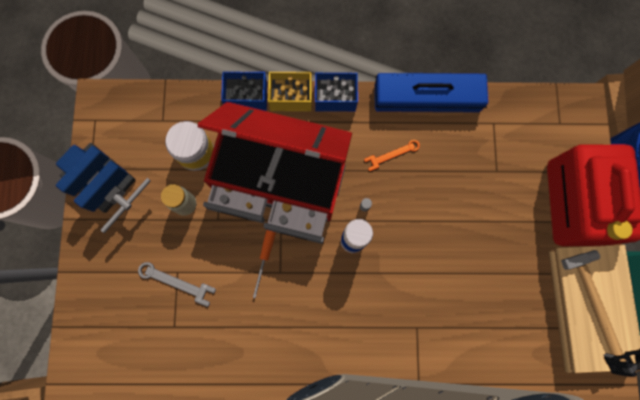

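View pics/side0.png

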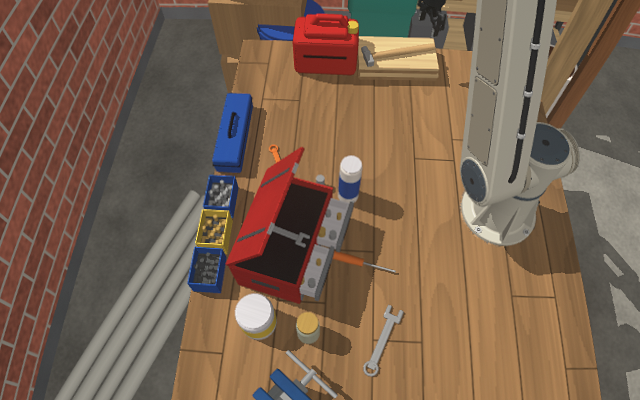

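The top view shows the chest at about (275,165), with the lid's hinge side at (200–350, 105–155) and the open drawers at (235,203) and (298,218).

There are three wrenches:
- Large grey at (175,283) on the bench.
- Orange at (392,153).
- Small grey at (270,168) in the tray. It isn't orange and is the smaller of the two grey ones, so it's the one meant. It only has to be left alone.

Next I'll fit the chest from the depth cloud.

```bash
cat > fit.py <<'E'
from h import *
from scipy.optimize import minimize
d=np.load("top0.npz"); W=d["W"]; p=d["p"].astype(int)
s=np.load("side0.npz"); Ws=s["W"]; ps=s["p"].astype(int)
def red(p): return (p[...,0]>110)&(p[...,1]<60)&(p[...,2]<60)
A=np.vstack([W[95:225,190:360][red(p)[95:225,190:360]],Ws[140:305,220:340][red(ps)[140:305,220:340]]])
A=A[np.isfinite(A).all(1)&(A[:,2]>100)]
# lid plane: points well above rim, RANSAC by SVD on the upper set
L=A[A[:,2]>175]
for _ in range(6):
    c=L.mean(0); n=np.linalg.svd(L-c,full_matrices=False)[2][2]; e=(L-c)@n; L=L[abs(e)<max(4,1.5*e.std())]
n*=np.sign(n[2]); yaw=np.arctan2(-n[1],-n[0])if n[0]<0 else np.arctan2(n[1],n[0]); lid=np.arctan2(np.hypot(n[0],n[1]),n[2])
print("lid n",n,"yaw",yaw,"lid",lid,"res",e.std(),len(L))
ax=np.array([np.cos(yaw),np.sin(yaw)]); ay=np.array([-ax[1],ax[0]])
# outer face at z=150: hinge is 12/sin(lid) in front of it
t=c+0; x150=(n@c-n[2]*150)/np.hypot(n[0],n[1]); hx=x150-12/np.sin(lid)
yl=L[:,:2]@ay; print("lid y span",np.percentile(yl,[.5,99.5]),"hinge along ax",hx, "top of lid z",L[:,2].max())
cy=np.mean(np.percentile(yl,[.5,99.5])); O=ax*(hx-100)+ay*cy; print("origin",O)
def loc(P): q=P[...,:2]-O; return np.dstack([q@ax,q@ay,P[...,2]]) if P.ndim==3 else np.c_[q@ax,q@ay,P[:,2]]
R=loc(A); R=R[(R[:,2]>140)&(R[:,2]<160)]; print("rim x",np.percentile(R[:,0],[1,99]),"y",np.percentile(R[:,1],[1,99]))
for nm,a in (("top",W),("side",Ws)):
    q=loc(a).reshape(-1,3); 
    for k,sg in (("left",1),("right",-1)):
        m=(abs(q[:,1]*sg-79)<60)&(q[:,2]>110)&(q[:,2]<124)&(q[:,0]<-105)&(q[:,0]>-220)
        print(nm,k,m.sum(),np.percentile(q[m,0],[1,5,50]) if m.sum() else None)
np.savez("pose.npz",O=O,yaw=yaw,lid=lid)
# bystander positions: tall things near
q=loc(W)
for nm,(u,v) in dict(jar=(175,193),tin=(185,140),spray=(357,233),socket=(365,204),sd=(267,243)).items(): print(nm,np.round(W[v,u]),np.round(q[v,u]))
E
python3 fit.py
```

```text
lid n [ 0.78788731 -0.19661165  0.58359014] yaw -0.24454836100692495 lid 0.9476535302475676 res 1.1120119516649942 5988
lid y span [167.26296913 485.91647225] hinge along ax 716.0681640679425 top of lid z 322.4748951224592
origin [676.8114471  167.71133983]
rim x [-95.66323638 108.12240919] y [-162.18034208  160.36386035]
top left 277 [-151.60498898 -151.27633843 -145.15529802]
top right 274 [-165.19619699 -164.88666304 -158.76901405]
side left 201 [-152.36567898 -151.9512329  -146.13263139]
side right 169 [-166.17990541 -165.58123654 -159.82918905]
jar [597. 418. 119.] [-138.  224.  119.]
tin [732. 400. 122.] [ -3. 239. 122.]
spray [492. -22. 192.] [-133. -229.  192.]
socket [585. -56.  48.] [ -35. -240.   48.]
sd [484. 199.  25.] [-195.  -17.   25.]
```

Fit results: chest origin (677,168), yaw −0.245, lid 0.948 rad, left drawer open about 44 mm and right about 58 mm. I'll shut the fingers, turn the tool in line with the chest, and tilt it 0.5 rad forward.

```bash
cat > go.py <<'E'
import sys; from h import *
from scipy.spatial.transform import Rotation as Ro
# usage: go.py cx cy z tilt : target TCP in the chest frame and forward tilt; prints tool-axis shift and turn
d=np.load("pose.npz"); O,yaw=d["O"],float(d["yaw"]); s=r.sense()
Rt=Ro.from_euler("xyz",s["tcp_rot"]); cur=s["eef_pos"]; Rc=Ro.from_euler("z",yaw)
print("t %.2f chestpos"%s["clock"],np.round(Rc.inv().apply(cur-[*O,0]),1),"F chest",np.round(Rc.inv().apply(s["contact_force"]),1),"q",np.round(s["qpos"],2))
z=Rc.inv().apply(Rt.apply([0,0,1])); print("tool z in chest",np.round(z,3),"tool x",np.round(Rc.inv().apply(Rt.apply([1,0,0])),3))
for a in sys.argv[1:]:
    cx,cy,zz,th=map(float,a.split(","))
    tgt=Rc.apply([cx,cy,zz])+[*O,0]; Rg=Rc*Ro.from_euler("x",np.pi)*Ro.from_euler("y",th)
    print(a,"shift (25mm units)",np.round(Rt.inv().apply(tgt-cur)/25,2),"turn (pi units)",np.round((Rt.inv()*Rg).as_rotvec()/np.pi,4))
    cur=tgt
E
python3 -m inch '[[0,0,0.0345,0,0,0,1],[0,0,0.0345,0,0,0,1],[0,0,0.0345,0,0,0,1],[0,0,0.0345,0,0,0,1],[0,0,0.0345,0,0,0,1],[0,0,0.0345,0,0,0,1]]' 20
python3 -m inch '[[0,0.039,0,0,0,0,1],[0,0.039,0,0,0,0,1],[0,0.039,0,0,0,0,1],[0,0.039,0,0,0,0,1],[0,0,0,0,0,0,1]]'
python3 go.py -- 2>/dev/null; python3 go.py "-250,-79,253,0.5" "-220,-79,104,0.5"
```

```text
clock: 0.6
eef_pos: [246.0, -574.2, 252.8]
tcp_rot: [-3.141, 0.001, -0.251]
contact_force: [0.4, 0.5, -0.4]
opening: 0.141
grasp_force: 0.0
clock: 1.02
eef_pos: [244.4, -573.2, 251.9]
tcp_rot: [-3.139, -0.496, -0.249]
contact_force: [-0.4, 0.6, -1.0]
opening: -0.001
grasp_force: 0.0
t 1.02 chestpos [-240.2 -823.5  251.9] F chest [-0.5  0.4 -1. ] q [-1.4   0.27  1.84  0.59  0.9   0.08]
tool z in chest [ 0.476  0.    -0.879] tool x [ 0.879 -0.004  0.476]
t 1.02 chestpos [-240.2 -823.5  251.9] F chest [-0.5  0.4 -1. ] q [-1.4   0.27  1.84  0.59  0.9   0.08]
tool z in chest [ 0.476  0.    -0.879] tool x [ 0.879 -0.004  0.476]
-250,-79,253,0.5 shift (25mm units) [ -0.44 -29.78  -0.21] turn (pi units) [-0.0002  0.0012 -0.0012]
-220,-79,104,0.5 shift (25mm units) [-1.78  0.01  5.81] turn (pi units) [-0.0002  0.0012 -0.0012]
```

```bash
python3 -m inch '[[0,0,0,0,-0.5,0,1],[0,0,0,0,-1,0,1],[0,0,0,0,-1,0,1],[0,0,0,0,-1,0,1],[0,0,0,0,-1,0,1],[0,0,0,0,-1,0,1],[0,0,0,0,-1,0,1],[0,0,0,0,-1,0,1]]'
python3 -m inch '[[0,0,0,0,-1,0,1],[0,0,0,0,-1,0,1],[0,0,0,0,-1,0,1],[0,0,0,0,-1,0,1],[0,0,0,0,-1,0,1],[0,0,0,0,-1,0,1],[0,0,0,0,-1,0,1],[0,0,0,0,-1,0,1]]'
python3 go.py "-250,-79,253,0.5" "-220,-79,104,0.5"
```

```text
clock: 1.68
eef_pos: [292.4, -390.7, 253.4]
tcp_rot: [3.141, -0.487, -0.244]
contact_force: [0.8, 0.4, -0.4]
opening: 0.003
grasp_force: 0.0
clock: 2.35
eef_pos: [340.6, -197.2, 253.9]
tcp_rot: [3.14, -0.489, -0.244]
contact_force: [-0.1, -0.6, -0.4]
opening: -0.004
grasp_force: 0.0
t 2.35 chestpos [-237.8 -435.4  253.9] F chest [ 0.1 -0.6 -0.4] q [-0.69 -0.25  2.37  0.37  0.61  0.86]
tool z in chest [ 0.47  -0.002 -0.883] tool x [0.883 0.001 0.47 ]
-250,-79,253,0.5 shift (25mm units) [ -0.44 -14.26  -0.22] turn (pi units) [0.0005 0.0033 0.0002]
-220,-79,104,0.5 shift (25mm units) [-1.74 -0.01  5.82] turn (pi units) [0.0005 0.0033 0.0002]
```

```bash
python3 -m inch '[[0,0,0,0,-1,0,1],[0,0,0,0,-1,0,1],[0,0,0,0,-1,0,1],[0,0,0,0,-1,0,1],[0,0,0,0,-1,0,1],[0,0,0,0,-1,0,1],[0,0,0,0,-1,0,1]]'
python3 -m inch '[[0,0,0,0,-1,0,1],[0,0,0,0,-1,0,1],[0,0,0,0,-1,0,1],[0,0,0,0,-1,0,1],[0,0,0,0,-1,0,1],[0,0,0,0,-1,0,1],[0,0,0,0,-0.5,0,1],[0,0,0,0,0,0,1]]'
python3 go.py "-235,-79,104,0.5" "-180,-79,104,0.5" "-135,-79,104,0.5"
```

```text
clock: 2.93
eef_pos: [383.7, -27.2, 254.7]
tcp_rot: [3.14, -0.494, -0.244]
contact_force: [-0.9, -1.0, -0.4]
opening: -0.0
grasp_force: 0.0
clock: 3.6
eef_pos: [424.0, 132.3, 254.8]
tcp_rot: [-3.14, -0.495, -0.242]
contact_force: [-0.6, 0.4, 1.0]
opening: 0.001
grasp_force: 0.0
t 3.60 chestpos [-236.7  -95.6  254.8] F chest [-0.7  0.3  1. ] q [ 0.54 -0.1   2.26 -0.55  0.7   2.73]
tool z in chest [ 0.475  0.002 -0.88 ] tool x [0.88  0.002 0.475]
-235,-79,104,0.5 shift (25mm units) [-2.8  -0.66  5.34] turn (pi units) [-0.0007  0.0017  0.0006]
-180,-79,104,0.5 shift (25mm units) [1.94 0.01 1.04] turn (pi units) [-0.0007  0.0017  0.0006]
-135,-79,104,0.5 shift (25mm units) [1.58 0.01 0.85] turn (pi units) [-0.0007  0.0017  0.0006]
```

```bash
python3 -m inch '[[0,0,0,-0.47,-0.1,0.89,1],[0,0,0,-0.47,-0.1,0.89,1],[0,0,0,-0.47,-0.1,0.89,1],[0,0,0,-0.47,-0.1,0.89,1],[0,0,0,-0.47,-0.1,0.89,1],[0,0,0,-0.47,-0.1,0.89,1],[0,0,0,0,0,0,1]]'
python3 -m inch '[[0,0,0,0.3,0,0.16,1],[0,0,0,0.3,0,0.16,1],[0,0,0,0.3,0,0.16,1],[0,0,0,0.3,0,0.16,1],[0,0,0,0.3,0,0.16,1],[0,0,0,0.3,0,0.16,1],[0,0,0,0.3,0,0.16,1]]'
python3 go.py "-180,-79,104,0.5" "-130,-79,104,0.5"
```

```text
clock: 4.18
eef_pos: [435.7, 132.5, 126.1]
tcp_rot: [-3.141, -0.441, -0.228]
contact_force: [0.2, -1.0, 0.1]
opening: -0.002
grasp_force: 0.0
clock: 4.77
eef_pos: [494.5, 119.2, 124.9]
tcp_rot: [-3.137, -0.443, -0.232]
contact_force: [-2.7, 0.0, 1.0]
opening: 0.001
grasp_force: 1.1
t 4.77 chestpos [-165.1  -91.2  124.9] F chest [-2.6 -0.6  1. ] q [ 0.39  0.25  2.25 -0.75  0.37  2.86]
tool z in chest [ 0.428  0.01  -0.904] tool x [0.904 0.012 0.428]
-180,-79,104,0.5 shift (25mm units) [-0.89 -0.49  0.5 ] turn (pi units) [-0.0032  0.0182  0.0037]
-130,-79,104,0.5 shift (25mm units) [1.81 0.03 0.86] turn (pi units) [-0.0032  0.0182  0.0037]
```

```bash
python3 -m inch '[[0,0,0,-0.6,0,-0.3,1],[0,0,0,-0.6,0,-0.3,1],[0,-0.02,-0.02,0,0,0,1],[0,-0.015,-0.02,0,0,0,1],[0,0,-0.02,0,0,0,1],[0,0,0,-0.12,-0.1,0.33,1],[0,0,0,-0.12,-0.1,0.33,1],[0,0,0,0,0,0,1]]'
python3 go.py "-180,-79,104,0.35" "-130,-79,104,0.35"
```

```text
clock: 5.43
eef_pos: [461.8, 129.8, 106.4]
tcp_rot: [3.078, -0.358, -0.065]
contact_force: [-0.2, -0.7, 0.1]
opening: -0.0
grasp_force: 0.0
t 5.43 chestpos [-199.5  -88.9  106.4] F chest [-0.  -0.8  0.1] q [ 0.42  0.26  2.26 -0.61  0.39  2.6 ]
tool z in chest [ 0.355  0.    -0.935] tool x [0.922 0.167 0.35 ]
-180,-79,104,0.35 shift (25mm units) [ 0.75 -0.27  0.37] turn (pi units) [ 0.0003 -0.0042  0.0534]
-130,-79,104,0.35 shift (25mm units) [1.84 0.31 0.71] turn (pi units) [ 0.0003 -0.0042  0.0534]
```

```bash
python3 -m inch '[[0,0,0,0.3,-0.05,0.12,1],[0,0,0,0.3,-0.05,0.12,1],[0,0,0,0.3,-0.05,0.12,1],[0,0,0,0.3,0.03,0.12,1],[0,0,0,0.3,0.05,0.12,1],[0,0,0,0.3,0.05,0.12,1],[0,0,0,0.2,0.05,0.08,1],[0,0,0,0,0,0,1]]'
python3 go.py "-130,-79,104,0.35" "-126,-79,104,0.35"
```

```text
clock: 6.1
eef_pos: [516.7, 124.3, 106.6]
tcp_rot: [3.079, -0.36, -0.066]
contact_force: [-0.8, 0.1, 0.2]
opening: 0.002
grasp_force: 0.0
t 6.10 chestpos [-144.9  -80.9  106.6] F chest [-0.8 -0.1  0.2] q [ 0.35  0.32  2.17 -0.54  0.4   2.47]
tool z in chest [ 0.357  0.001 -0.934] tool x [0.921 0.166 0.352]
-130,-79,104,0.35 shift (25mm units) [0.52 0.01 0.31] turn (pi units) [-0.     -0.0048  0.0532]
-126,-79,104,0.35 shift (25mm units) [0.15 0.02 0.06] turn (pi units) [-0.     -0.0048  0.0532]
```

```bash
python3 -m inch '[[0,0,0,0.15,0.03,0.06,1],[0,0,0,0.15,0.03,0.06,1],[0,0,0,0.15,0.03,0.06,1],[0,0,0,0.1,0.02,0.04,1],[0,0,0,0,0,0,1]]'
python3 go.py "-126,-79,104,0.35"
python3 -m inch '[[0,0,0,0.06,0.01,0.03,1],[0,0,0,0.06,0.01,0.03,1],[0,0,0,0,0,0,1]]'
python3 go.py "-126,-79,104,0.35"
```

```text
clock: 6.52
eef_pos: [530.3, 120.4, 106.3]
tcp_rot: [3.079, -0.359, -0.065]
contact_force: [-0.3, -0.4, 0.0]
opening: -0.001
grasp_force: 0.1
t 6.52 chestpos [-130.7  -81.4  106.3] F chest [-0.2 -0.4  0. ] q [ 0.34  0.33  2.14 -0.52  0.4   2.43]
tool z in chest [ 0.357  0.001 -0.934] tool x [0.921 0.167 0.352]
-126,-79,104,0.35 shift (25mm units) [ 0.16 -0.07  0.15] turn (pi units) [ 0.     -0.0047  0.0534]
clock: 6.77
eef_pos: [533.3, 119.6, 105.9]
tcp_rot: [3.079, -0.359, -0.065]
contact_force: [-1.2, -0.5, 0.1]
opening: 0.002
grasp_force: 0.3
t 6.77 chestpos [-127.6  -81.4  105.9] F chest [-1.1 -0.7  0.1] q [ 0.33  0.34  2.14 -0.51  0.4   2.43]
tool z in chest [ 0.356  0.001 -0.934] tool x [0.921 0.167 0.352]
-126,-79,104,0.35 shift (25mm units) [ 0.05 -0.09  0.1 ] turn (pi units) [ 0.0001 -0.0046  0.0534]
```

```bash
for i in 1 ; do python3 -m inch '[[0,0,0,0.06,0.01,0.03,1],[0,0,0,0.06,0.01,0.03,1],[0,0,0,0,0,0,1]]'; python3 go.py; done
python3 -m inch '[[0,0,0,0.06,0.01,0.03,1],[0,0,0,0.06,0.01,0.03,1],[0,0,0,0,0,0,1]]'
python3 go.py
```

```text
clock: 7.02
eef_pos: [536.0, 118.8, 105.4]
tcp_rot: [3.079, -0.358, -0.065]
contact_force: [-4.1, 2.0, 3.9]
opening: -0.002
grasp_force: 2.3
t 7.02 chestpos [-124.8  -81.6  105.4] F chest [-4.5  1.   3.9] q [ 0.33  0.34  2.13 -0.51  0.4   2.42]
tool z in chest [ 0.356  0.001 -0.935] tool x [0.922 0.167 0.351]
clock: 7.27
eef_pos: [536.3, 117.4, 103.9]
tcp_rot: [3.077, -0.354, -0.066]
contact_force: [-17.5, 5.1, 7.8]
opening: -0.001
grasp_force: 8.9
t 7.27 chestpos [-124.1  -82.8  103.9] F chest [-18.2   0.7   7.8] q [ 0.32  0.34  2.13 -0.5   0.41  2.41]
tool z in chest [ 0.352 -0.002 -0.936] tool x [0.923 0.167 0.346]
```

```bash
python3 -m inch '[[0,0,0,-0.5,-0.09,-0.19,1],[0,0,0,-0.8,-0.14,-0.3,1],[0,0,0,-0.8,-0.14,-0.3,1],[0,0,0,-0.5,-0.09,-0.19,1],[0,0,0,0,0,0,1]]'
python3 go.py "-190,79,105,0.35" "-124,79,105,0.35"
```

```text
clock: 7.68
eef_pos: [469.1, 135.5, 104.2]
tcp_rot: [3.078, -0.358, -0.064]
contact_force: [0.1, -0.6, 0.2]
opening: -0.003
grasp_force: 0.0
t 7.68 chestpos [-193.8  -81.5  104.2] F chest [ 0.3 -0.5  0.2] q [ 0.42  0.28  2.25 -0.61  0.39  2.61]
tool z in chest [ 0.355  0.    -0.935] tool x [0.922 0.168 0.35 ]
-190,79,105,0.35 shift (25mm units) [ 1.23 -6.3   0.03] turn (pi units) [ 0.0002 -0.0041  0.0538]
-124,79,105,0.35 shift (25mm units) [2.43 0.42 0.94] turn (pi units) [ 0.0002 -0.0041  0.0538]
```

```bash
python3 -m inch '[[0,0,0,0.15,-0.5,0,1],[0,0,0,0.18,-1,0,1],[0,0,0,0.18,-1,0,1],[0,0,0,0.18,-1,0,1],[0,0,0,0.18,-1,0,1],[0,0,0,0.18,-1,0,1],[0,0,0,0.15,-0.8,0,1],[0,0,-0.03,0,0,0,1]]'
python3 -m inch '[[0,0,-0.03,0,0,0,1],[0,0,0,0,0,0,1]]'
python3 go.py "-185,79,105,0.35" "-135,79,105,0.35" "-124,79,105,0.35"
```

```text
clock: 8.35
eef_pos: [516.5, 295.9, 107.0]
tcp_rot: [3.049, -0.356, 0.035]
contact_force: [0.1, -0.2, -0.1]
opening: -0.002
grasp_force: 0.0
clock: 8.52
eef_pos: [514.5, 292.0, 106.1]
tcp_rot: [3.01, -0.341, 0.139]
contact_force: [0.3, -0.0, 0.5]
opening: -0.002
grasp_force: 0.0
t 8.52 chestpos [-187.6   81.3  106.1] F chest [0.3 0.  0.5] q [ 0.67  0.42  2.   -0.55  0.57  2.57]
tool z in chest [ 0.357  0.002 -0.934] tool x [0.874 0.353 0.335]
-185,79,105,0.35 shift (25mm units) [0.04 0.11 0.08] turn (pi units) [ 1.000e-04 -4.800e-03  1.148e-01]
-135,79,105,0.35 shift (25mm units) [1.75 0.66 0.71] turn (pi units) [ 1.000e-04 -4.800e-03  1.148e-01]
-124,79,105,0.35 shift (25mm units) [0.38 0.15 0.16] turn (pi units) [ 1.000e-04 -4.800e-03  1.148e-01]
```

```bash
python3 -m inch '[[0,0,0,0.25,0.09,0.1,1],[0,0,0,0.25,0.09,0.1,1],[0,0,0,0.25,0.09,0.1,1],[0,0,0,0.25,0.09,0.1,1],[0,0,0,0.25,0.09,0.1,1],[0,0,0,0.25,0.09,0.1,1],[0,0,0,0.2,0.08,0.08,1],[0,0,0,0,0,0,1]]'
python3 go.py "-124,79,105,0.35"
python3 -m inch '[[0,0,0,0.1,0.04,0.04,1],[0,0,0,0.1,0.04,0.04,1],[0,0,0,0,0,0,1]]'
python3 go.py "-124,79,105,0.35"
```

```text
clock: 9.18
eef_pos: [561.4, 278.6, 106.4]
tcp_rot: [3.01, -0.342, 0.134]
contact_force: [0.3, 0.6, -0.4]
opening: 0.002
grasp_force: 0.0
t 9.18 chestpos [-138.8   79.6  106.4] F chest [ 0.2  0.7 -0.4] q [ 0.59  0.45  1.93 -0.52  0.57  2.47]
tool z in chest [ 0.357  0.001 -0.934] tool x [0.876 0.348 0.335]
-124,79,105,0.35 shift (25mm units) [0.49 0.21 0.26] turn (pi units) [ 0.0005 -0.0048  0.1131]
clock: 9.43
eef_pos: [565.9, 277.3, 106.3]
tcp_rot: [3.01, -0.341, 0.135]
contact_force: [-0.1, -0.1, -0.5]
opening: -0.0
grasp_force: 0.1
t 9.43 chestpos [-134.1   79.4  106.3] F chest [-0.  -0.1 -0.5] q [ 0.59  0.45  1.93 -0.51  0.57  2.45]
tool z in chest [ 0.356  0.001 -0.934] tool x [0.876 0.349 0.334]
-124,79,105,0.35 shift (25mm units) [0.33 0.14 0.19] turn (pi units) [ 0.0005 -0.0046  0.1134]
```

```bash
python3 -m inch '[[0,0,0,0.1,0.04,0.04,1],[0,0,0,0.1,0.04,0.04,1],[0,0,0,0,0,0,1]]'
python3 go.py
python3 -m inch '[[0,0,0,0.08,0.03,0.03,1],[0,0,0,0.05,0.02,0.03,1],[0,0,0,0,0,0,1]]'
python3 go.py
```

```text
clock: 9.68
eef_pos: [571.6, 275.9, 106.4]
tcp_rot: [3.01, -0.341, 0.135]
contact_force: [-0.3, -0.2, -0.4]
opening: 0.002
grasp_force: 0.2
t 9.68 chestpos [-128.3   79.5  106.4] F chest [-0.3 -0.2 -0.4] q [ 0.58  0.46  1.92 -0.51  0.57  2.44]
tool z in chest [ 0.357  0.001 -0.934] tool x [0.875 0.349 0.334]
clock: 9.93
eef_pos: [574.3, 275.0, 106.0]
tcp_rot: [3.011, -0.34, 0.134]
contact_force: [-7.2, 2.1, 4.6]
opening: -0.002
grasp_force: 3.9
t 9.93 chestpos [-125.5   79.3  106. ] F chest [-7.5  0.3  4.6] q [ 0.58  0.46  1.91 -0.5   0.57  2.43]
tool z in chest [ 0.355  0.001 -0.935] tool x [0.876 0.349 0.333]
```

```bash
python3 -m inch '[[0,0,0,0.06,0.02,0.03,1],[0,0,0,0,0,0,1]]'
python3 go.py
python3 -m inch '[[0,0,0,-0.5,-0.2,-0.2,1],[0,0,0,-0.7,-0.28,-0.28,1],[0,0,0,-0.5,-0.2,-0.2,1],[0,0,0,0,0,0,1]]'
python3 - <<'E'
from h import *
f=grab_frame("top"); cv2.imwrite("pics/top1.png",cv2.resize(f["pixels"][80:260,150:400,::-1],None,fx=3,fy=3))
d=np.load("pose.npz");O,y=d["O"],d["yaw"];W=cloud(f).reshape(-1,3);q=W[:,:2]-O;ax=np.array([np.cos(y),np.sin(y)]);ay=np.array([-ax[1],ax[0]]);X=q@ax;Y=q@ay
for s in(1,-1):
    m=(abs(Y*s-79)<60)&(W[:,2]>108)&(W[:,2]<122)&(X<-98)&(X>-220); print(s,m.sum(),np.percentile(X[m],[1,5,50]))
E
python3 go.py "-170,60,430,0.35"  "-170,0,430,0"
```

```text
clock: 10.1
eef_pos: [574.8, 274.8, 105.8]
tcp_rot: [3.011, -0.338, 0.134]
contact_force: [-17.4, 5.1, 10.4]
opening: -0.003
grasp_force: 8.9
t 10.10 chestpos [-124.9   79.2  105.8] F chest [-18.1   0.8  10.4] q [ 0.57  0.46  1.91 -0.5   0.57  2.43]
tool z in chest [ 0.354  0.    -0.935] tool x [0.877 0.348 0.332]
clock: 10.43
eef_pos: [527.5, 287.6, 105.3]
tcp_rot: [3.01, -0.34, 0.136]
contact_force: [-0.3, 0.2, -1.0]
opening: -0.002
grasp_force: 0.0
1 229 [-166.99876537 -108.78315951 -104.07871225]
-1 218 [-108.42081226 -107.98468828 -103.50489956]
t 10.48 chestpos [-172.7   80.7  105.7] F chest [-0.1  0.8 -0.8] q [ 0.64  0.43  1.98 -0.54  0.57  2.54]
tool z in chest [ 0.356  0.001 -0.934] tool x [0.875 0.35  0.334]
-170,60,430,0.35 shift (25mm units) [  4.14   2.42 -12.09] turn (pi units) [ 0.0004 -0.0046  0.1139]
-170,0,430,0 shift (25mm units) [-0.84  2.25 -0.  ] turn (pi units) [ 0.0203 -0.1148  0.1127]
```

View pics/top1.png

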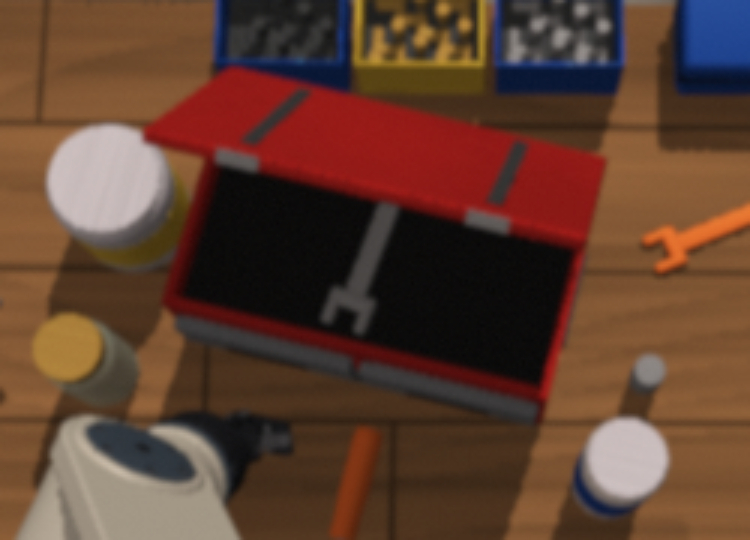

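Both drawer faces now stand 108 mm ahead of the chest origin, so the drawers are shut. The tray wrench is untouched at crop pixel (360,270), and the lid is still open. Next I'll go up and over it.

```bash
python3 -m inch '[[0,0,0,0.34,0.2,-1,1],[0,0,0,0.34,0.2,-1,1],[0,0,0,0.34,0.2,-1,1],[0,0,0,0.34,0.2,-1,1],[0,0,0,0.34,0.2,-1,1],[0,0,0,0.34,0.2,-1,1],[0,0,0,0.34,0.2,-1,1],[0,0,0,0.34,0.2,-1,1]]'
python3 -m inch '[[0,0,0,0.34,0.2,-1,1],[0,0,0,0.34,0.2,-1,1],[0,0,0,0.34,0.2,-1,1],[0,0,0,0.34,0.2,-1,1],[0.006,-0.035,0.035,0,0,0,1],[0.006,-0.035,0.035,0,0,0,1],[0.006,-0.035,0.035,0,0,0,1],[0,0,0,0,0,0,1]]'
python3 go.py "-170,0,430,0" "30,0,420,0" "30,0,330,0"
```

```text
clock: 11.15
eef_pos: [528.2, 273.3, 322.1]
tcp_rot: [3.011, -0.342, 0.134]
contact_force: [1.2, 0.6, -0.9]
opening: -0.003
grasp_force: 0.0
clock: 11.82
eef_pos: [528.7, 266.1, 428.0]
tcp_rot: [3.122, -0.094, -0.16]
contact_force: [-1.3, -0.6, -0.8]
opening: 0.001
grasp_force: 0.0
t 11.82 chestpos [-167.5   59.6  428. ] F chest [-1.1 -0.9 -0.8] q [ 0.5   0.15  1.52 -0.07  1.41  2.25]
tool z in chest [ 0.096 -0.012 -0.995] tool x [0.992 0.084 0.094]
-170,0,430,0 shift (25mm units) [-0.29  2.37 -0.06] turn (pi units) [ 0.0051 -0.0303  0.0265]
30,0,420,0 shift (25mm units) [7.9  0.65 1.16] turn (pi units) [ 0.0051 -0.0303  0.0265]
30,0,330,0 shift (25mm units) [-0.34 -0.07  3.58] turn (pi units) [ 0.0051 -0.0303  0.0265]
```

```bash
python3 -m inch '[[0.005,-0.03,0.0265,0,0,0,1],[0,0,0,0.5,0.2,0,1],[0,0,0,1,0.3,0,1],[0,0,0,1,0.3,0,1],[0,0,0,1,0.3,0,1],[0,0,0,1,0.3,0,1],[0,0,0,1,0.3,0,1],[0,0,0,1,0.3,0,1]]'
python3 -m inch '[[0,0,0,0.9,0.3,0,1],[0,0,0,0.4,0.1,0.5,1],[0,0,0,0,0,1,1],[0,0,0,0,0,1,1],[0,0,0,0,0,0.6,1],[0,0,0,0,0,0,1]]'
python3 go.py "27,0,330,0" "27,0,309,0"
```

```text
clock: 12.48
eef_pos: [674.3, 178.1, 428.2]
tcp_rot: [3.137, -0.009, -0.234]
contact_force: [-0.4, 0.2, -0.4]
opening: 0.005
grasp_force: 0.0
clock: 12.98
eef_pos: [700.3, 161.5, 345.7]
tcp_rot: [3.135, -0.001, -0.235]
contact_force: [-0.5, 0.8, 0.3]
opening: -0.002
grasp_force: 0.0
t 12.98 chestpos [ 2.430e+01 -3.000e-01  3.457e+02] F chest [-0.7  0.7  0.3] q [ 0.23  0.44  1.3  -0.01  1.4   2.03]
tool z in chest [ 0.001 -0.007 -1.   ] tool x [1.    0.01  0.001]
27,0,330,0 shift (25mm units) [ 0.11 -0.02  0.63] turn (pi units) [ 0.0021 -0.0002  0.003 ]
27,0,309,0 shift (25mm units) [-0.   -0.01  0.84] turn (pi units) [ 0.0021 -0.0002  0.003 ]
```

```bash
python3 -m inch '[[0,0,0,0.1,0,0.5,1],[0,0,0,0,0,0.4,1],[0,0,0,0,0,0.3,1],[0,0,0,0,0,0.15,1],[0,0,0,0,0,0.1,1],[0,0,0,0,0,0,1]]'
python3 go.py "27.4,0,309,0"
python3 -m inch '[[0,0,0,-0.19,0,0.14,1],[0,0,0,-0.19,0,0.14,1],[0,0,0,-0.19,0,0.14,1],[0,0,0,-0.19,0,0.14,1],[0,0,0,0,0,0,1]]'
python3 go.py "8.1,0,295.1,0" "-9,0,278.4,0"
```

```text
clock: 13.48
eef_pos: [704.6, 161.5, 314.5]
tcp_rot: [3.139, -0.005, -0.237]
contact_force: [-0.2, -0.4, 0.5]
opening: -0.0
grasp_force: 0.0
t 13.48 chestpos [ 28.4   0.7 314.5] F chest [-0.1 -0.4  0.5] q [ 0.23  0.46  1.33 -0.    1.34  2.03]
tool z in chest [ 0.005 -0.002 -1.   ] tool x [1.    0.007 0.005]
27.4,0,309,0 shift (25mm units) [-0.04  0.03  0.22] turn (pi units) [ 0.0008 -0.0015  0.0023]
clock: 13.9
eef_pos: [685.1, 166.3, 300.3]
tcp_rot: [3.139, -0.004, -0.237]
contact_force: [0.1, 0.5, -0.6]
opening: -0.001
grasp_force: 0.1
t 13.90 chestpos [  8.4   0.7 300.3] F chest [ 0.   0.5 -0.6] q [ 0.24  0.44  1.4  -0.    1.3   2.05]
tool z in chest [ 0.004 -0.002 -1.   ] tool x [1.    0.007 0.004]
8.1,0,295.1,0 shift (25mm units) [-0.01  0.03  0.21] turn (pi units) [ 0.0007 -0.0013  0.0023]
-9,0,278.4,0 shift (25mm units) [-0.69 -0.01  0.67] turn (pi units) [ 0.0007 -0.0013  0.0023]
```

```bash
python3 -m inch '[[0,0,0,-0.17,0,0.22,1],[0,0,0,-0.17,0,0.22,1],[0,0,0,-0.17,0,0.22,1],[0,0,0,-0.17,0,0.22,1],[0,0,0,0,0,0,1]]'
python3 go.py "-23.7,0,259.2,0"
python3 - <<'E'
from h import *
f=grab_frame("side"); cv2.imwrite("pics/side1.png",cv2.resize(f["pixels"][120:320,180:430,::-1],None,fx=3,fy=3))
E
```

```text
clock: 14.32
eef_pos: [668.2, 170.0, 276.6]
tcp_rot: [3.138, -0.002, -0.237]
contact_force: [0.7, 0.3, -0.1]
opening: -0.0
grasp_force: 0.0
t 14.32 chestpos [-8.900e+00  1.000e-01  2.766e+02] F chest [ 0.6  0.5 -0.1] q [ 0.25  0.43  1.46 -0.    1.25  2.06]
tool z in chest [ 0.002 -0.003 -1.   ] tool x [1.    0.007 0.002]
-23.7,0,259.2,0 shift (25mm units) [-0.59 -0.    0.7 ] turn (pi units) [ 0.0011 -0.0006  0.0023]
```

View pics/side1.png

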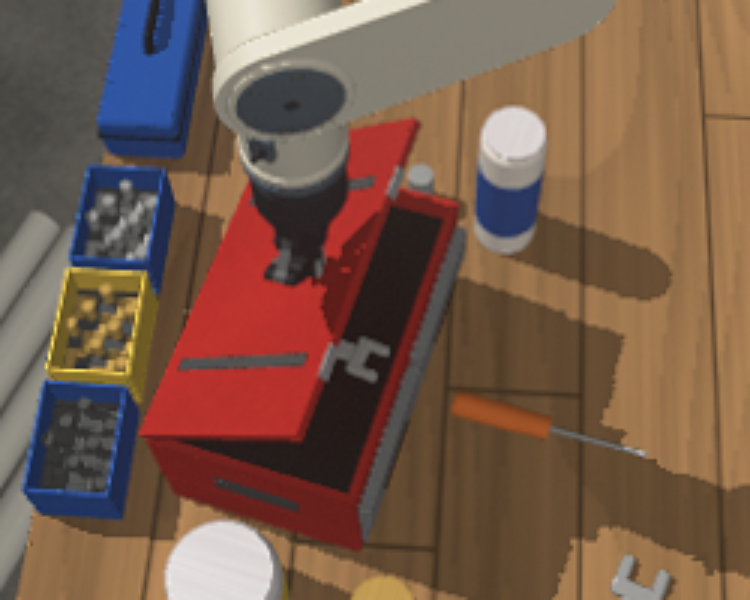

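The fingertips at crop pixel (300,270) are on the lid's outer face. The free edge, from (300,435) to (415,125), has come forward, and the wrench at (360,360) is undisturbed. I'll keep following the arc.

```bash
python3 -m inch '[[0,0,0,-0.15,0,0.18,1],[0,0,0,-0.15,0,0.18,1],[0,0,0,-0.15,0,0.18,1],[0,0,0,-0.14,0,0.18,1],[0,0,0,-0.11,0,0.21,1],[0,0,0,-0.11,0,0.21,1],[0,0,0,-0.11,0,0.21,1],[0,0,0,-0.11,0,0.21,1]]'
python3 -m inch '[[0,0,0,-0.08,0,0.2,1],[0,0,0,-0.08,0,0.2,1],[0,0,0,-0.08,0,0.2,1],[0,0,0,-0.08,0,0.2,1],[0,0,0,0,0,0,1]]'
python3 go.py "-43.4,0,215.6,0" "-47,0,200,0" "-49,0,184,0"
```

```text
clock: 15.03
eef_pos: [644.3, 175.9, 238.8]
tcp_rot: [3.139, -0.004, -0.238]
contact_force: [-1.9, 0.8, 2.4]
opening: 0.0
grasp_force: 1.3
clock: 15.45
eef_pos: [636.5, 177.5, 218.0]
tcp_rot: [3.139, -0.004, -0.237]
contact_force: [-1.0, 0.7, -0.2]
opening: 0.004
grasp_force: 0.0
t 15.45 chestpos [-41.4  -0.3 218. ] F chest [-1.2  0.4 -0.2] q [ 0.27  0.44  1.59 -0.    1.12  2.08]
tool z in chest [ 0.004 -0.003 -1.   ] tool x [1.    0.007 0.004]
-43.4,0,215.6,0 shift (25mm units) [-0.08 -0.01  0.1 ] turn (pi units) [ 0.001  -0.0012  0.0023]
-47,0,200,0 shift (25mm units) [-0.15 -0.    0.62] turn (pi units) [ 0.001  -0.0012  0.0023]
-49,0,184,0 shift (25mm units) [-0.08 -0.    0.64] turn (pi units) [ 0.001  -0.0012  0.0023]
```

```bash
python3 -m inch '[[0,0,0,-0.04,0,0.12,1],[0,0,0,-0.04,0,0.12,1],[0,0,0,-0.04,0,0.12,1],[0,0,0,-0.04,0,0.12,1],[0,0,0,-0.04,0,0.12,1],[0,0,0,-0.03,0,0.1,1],[0,0,0,0,0,0,1]]'
python3 go.py
python3 -m inch '[[0,0,0,-0.01,0,0.08,1],[0,0,0,-0.01,0,0.08,1],[0,0,0,-0.01,0,0.08,1],[0,0,0,-0.01,0,0.08,1],[0,0,0,0,0,0,1]]'
python3 go.py
```

```text
clock: 16.03
eef_pos: [631.4, 178.9, 201.2]
tcp_rot: [3.139, -0.004, -0.238]
contact_force: [0.5, -0.1, 0.5]
opening: 0.001
grasp_force: 0.0
t 16.03 chestpos [-4.680e+01 -1.000e-01  2.012e+02] F chest [0.5 0.1 0.5] q [ 0.28  0.45  1.61 -0.    1.08  2.09]
tool z in chest [ 0.004 -0.002 -1.   ] tool x [1.    0.007 0.004]
clock: 16.45
eef_pos: [630.5, 179.1, 193.3]
tcp_rot: [3.139, -0.004, -0.238]
contact_force: [0.4, 0.3, 0.7]
opening: 0.006
grasp_force: 0.0
t 16.45 chestpos [-47.7  -0.2 193.3] F chest [0.3 0.4 0.7] q [ 0.28  0.46  1.62 -0.    1.06  2.09]
tool z in chest [ 0.004 -0.002 -1.   ] tool x [1.    0.007 0.004]
```

```bash
python3 -m inch '[[0,0,0,0,0,0.08,1],[0,0,0,0,0,0.08,1],[0,0,0,0,0,0.08,1],[0,0,0,0,0,0,1]]'
python3 go.py
python3 -m inch '[[0,0,0,0,0,0.06,1],[0,0,0,0,0,0.06,1],[0,0,0,0,0,0,1]]'
python3 go.py
```

```text
clock: 16.78
eef_pos: [630.7, 179.1, 187.4]
tcp_rot: [3.139, -0.005, -0.238]
contact_force: [0.2, -0.7, -1.0]
opening: -0.001
grasp_force: 0.0
t 16.78 chestpos [-4.740e+01 -1.000e-01  1.874e+02] F chest [ 0.3 -0.6 -1. ] q [ 0.28  0.46  1.62 -0.    1.05  2.09]
tool z in chest [ 0.005 -0.002 -1.   ] tool x [1.    0.007 0.005]
clock: 17.03
eef_pos: [630.8, 179.0, 184.7]
tcp_rot: [3.139, -0.005, -0.238]
contact_force: [0.3, -0.5, -0.6]
opening: 0.002
grasp_force: 0.0
t 17.03 chestpos [-4.740e+01 -1.000e-01  1.847e+02] F chest [ 0.4 -0.4 -0.6] q [ 0.28  0.47  1.63 -0.01  1.05  2.09]
tool z in chest [ 0.005 -0.002 -1.   ] tool x [1.    0.007 0.005]
```

```bash
python3 -m inch '[[0,0,0,0,0,0.05,1],[0,0,0,0,0,0.05,1],[0,0,0,0,0,0,1]]'
python3 -m inch '[[0,0,0,0,0,0.04,1],[0,0,0,0,0,0.04,1],[0,0,0,0,0,0,1]]'
python3 go.py
```

```text
clock: 17.28
eef_pos: [630.9, 179.1, 184.5]
tcp_rot: [3.14, -0.005, -0.238]
contact_force: [-7.1, -1.3, 18.1]
opening: -0.0
grasp_force: 9.1
clock: 17.53
eef_pos: [631.0, 179.1, 184.4]
tcp_rot: [3.14, -0.006, -0.238]
contact_force: [-12.2, -3.0, 32.6]
opening: -0.001
grasp_force: 16.2
t 17.53 chestpos [-4.720e+01 -1.000e-01  1.844e+02] F chest [-11.1  -5.9  32.6] q [ 0.28  0.47  1.63 -0.01  1.05  2.09]
tool z in chest [ 0.006 -0.002 -1.   ] tool x [1.    0.007 0.006]
```

The tool has met the hard stop at 184 mm, right where the flat lid should be. I'll retreat and check.

```bash
python3 -m inch '[[0,0,0,0,0,-0.2,1],[0,0,0,0,0,-0.5,1],[0,0,0,0,0,-1,1],[0,0,0,0,0,-1,1],[0,0,0,0,0,-1,1],[0,0,0,-1,0,-1,1],[0,0,0,-1,0,-1,1],[0,0,0,-1,0,-1,1]]'
python3 -m inch '[[0,0,0,-1,0,-1,1],[0,0,0,-1,0,-0.5,1],[0,0,0,-1,0,0,1],[0,0,0,-1,0,0,1],[0,0,0,-1,0,0,1],[0,0,0,0,0,0,1],[0,0,0,0,0,0,1]]'
python3 - <<'E'
from h import *
f=grab_frame("top"); cv2.imwrite("pics/top2.png",cv2.resize(f["pixels"][80:310,120:420,::-1],None,fx=2.5,fy=2.5))
d=np.load("pose.npz");O,y=d["O"],d["yaw"];ax=np.array([np.cos(y),np.sin(y)]);ay=np.array([-ax[1],ax[0]])
g=grab_frame("side")
for nm,ff in(("top",f),("side",g)):
    W=cloud(ff).reshape(-1,3);q=W[:,:2]-O;X=q@ax;Y=q@ay
    m=(abs(X)<85)&(abs(Y)<140)&(W[:,2]>140)&(W[:,2]<185); p=np.polyfit(X[m],W[m,2],1); print(nm,"lid slope",p,m.sum())
    for s in(1,-1):
        m=(abs(Y*s-79)<60)&(W[:,2]>108)&(W[:,2]<122)&(X<-98)&(X>-180); print(s,m.sum(),np.percentile(X[m],[1,5,50]))
print(r.sense()["clock"],r.sense()["contact_force"])
E
```

```text
clock: 18.2
eef_pos: [556.5, 197.1, 348.7]
tcp_rot: [3.139, -0.005, -0.238]
contact_force: [0.2, -0.1, 0.5]
opening: -0.002
grasp_force: 0.0
clock: 18.78
eef_pos: [435.1, 227.0, 385.2]
tcp_rot: [3.14, -0.006, -0.236]
contact_force: [0.8, 0.1, -0.0]
opening: 0.005
grasp_force: 0.0
top lid slope [-1.64265971e-04  1.62161790e+02] 7940
1 133 [-108.82712417 -108.1870569  -103.40897582]
-1 214 [-108.57382672 -108.0779723  -103.60822617]
side lid slope [6.51695801e-04 1.61620826e+02] 5549
1 179 [-109.50515972 -109.19356394 -104.34517164]
-1 144 [-109.13069891 -108.79603612 -104.1712983 ]
18.8833 [ 0.06700931 -0.26238035  0.82506931]
```

View pics/top2.png

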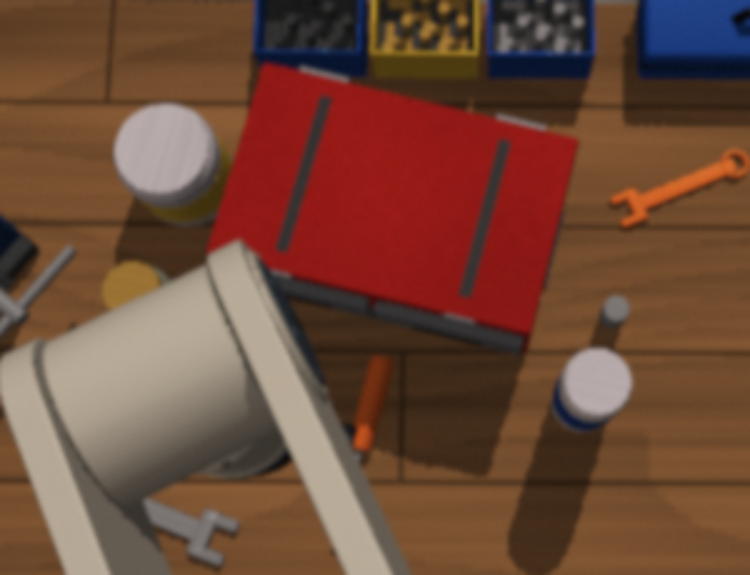

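The picture shows the lid flat at about (395,205), with a slope under 0.001 and its top at 162 mm. Both drawer fronts are shut at (320,297) and (450,328). The arm is clear of everything, so I'll hand the job in.

```bash
python3 -c "
from rig import r
print(r.sign_off())"
```

```text
the job is handed in; nothing more can be done
None
```

I shut both drawers, then pressed the lid flat, and handed the job in at about 19 s; the final camera check showed drawers and lid closed and no bystander visibly moved, though no verdict came back.

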